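# Make up the texture kit and the paint kit for the painting class

## Task

Make up two kits for the painting class. In the three-compartment tray put the squat tub in the wide compartment, the wooden roller (draw it up out of its sleeve) in the middle one and the stamp in the other end one; in the two-compartment tray put the tall bottle and the flat-sided tin, one to each compartment, either way round. Leave everything standing upright as it stood before, flat on the tray floor.

Things in the scene. Friction and masses are not known exactly. Their poses are not given: they have to be found in the camera images.
- long_tray: Fixed low wooden tray with three compartments in a row along y. Outer 90 (x) by 246 (y) mm; floor 5 mm thick; walls and partitions 5 mm thick, top 18 mm above the table. Origin: centre of underside, z up. Compartments are 80 mm in x, centred on x = 0: the wide one (94 mm in y) at y = +71 mm, the middle one (66 mm) at y = -14 mm, the other end one (66 mm) at y = -85 mm.
- short_tray: Fixed low wooden tray with two equal compartments side by side along y. Outer 90 (x) by 147 (y) mm; floor 5 mm thick; walls and partition 5 mm thick, top 18 mm above the table. Origin: centre of underside, z up. Each compartment is 80 (x) by 66 (y) mm, centred on x = 0, y = +35.5 mm and y = -35.5 mm.
- tub: Squat white plastic tub of texture paste with a flat grey lid, round, 60 mm diameter, 60 mm tall, standing on the table, about 0.22 kg. Origin: centre of the underside, z up along its axis.
- bottle: Tall white round paint bottle with a paper band: body 44 mm diameter and straight up to 85 mm, then a shoulder and a 20 mm diameter grey cap; 110 mm tall in all, standing on the table, about 0.16 kg. Origin: centre of the underside, z up.
- tin: Flat-sided steel tin with a paper band and a small black screw cap: 30 mm (its x) by 42 mm (its y), straight up to 78 mm, 90 mm tall with the cap; standing on the table, about 0.15 kg. Origin: centre of the underside, z up.
- stamp: Texture stamp standing on its face: dark rubber disc 44 mm diameter and 14 mm thick, a thin wooden neck (18 mm diameter) to 38 mm, then a round wooden knob 32 mm diameter from 38 to 70 mm height; about 0.09 kg. Origin: centre of the disc's underside, z up.
- roller: Texture roller: wooden cylinder 30 mm diameter, 100 mm long, dark grooves round its upper half, about 0.06 kg. It starts upright in the sleeve, lower 50 mm inside, upper 50 mm above the rim; held by nothing but the close fit, it comes out straight up. It stands by itself on its flat foot. Origin: centre of its lower end, z up along its axis.
- sleeve: Aluminium sleeve that stores the roller: upright tube, 44 mm outer and 32 mm inner diameter (about 1 mm clearance all round the roller), rim 55 mm above the table, on a flat steel foot of 72 mm diameter, fixed to the table. Its floor is 5 mm above the table. Origin: centre of the underside, z up along its bore.

How it is judged:
At the end, for the whole second after the job is handed in: Tub, roller and stamp in the wide, middle and narrow end compartments of the long tray; bottle and tin one to each compartment of the short tray. Origins within 36 mm (x) and 30 mm (y; tub 43) of its centre, 1 to 10 mm above the tray underside, upright within 0.12 rad, still (y of tub in the frame of long_tray between 0.028 and 0.114 m and x of tub in the frame of long_tray between -0.036 and 0.036 m and z of tub in the frame of long_tray between 0.001 and 0.01 m and y of roller in the frame of long_tray between -0.044 and 0.016 m and x of roller in the frame of long_tray between -0.036 and 0.036 m and z of roller in the frame of long_tray between 0.001 and 0.01 m and y of stamp in the frame of long_tray between -0.115 and -0.055 m and x of stamp in the frame of long_tray between -0.036 and 0.036 m and z of stamp in the frame of long_tray between 0.001 and 0.01 m and ((y of bottle in the frame of short_tray between 0.0055 and 0.0655 m and x of bottle in the frame of short_tray between -0.036 and 0.036 m and z of bottle in the frame of short_tray between 0.001 and 0.01 m and y of tin in the frame of short_tray between -0.0655 and -0.0055 m and x of tin in the frame of short_tray between -0.036 and 0.036 m and z of tin in the frame of short_tray between 0.001 and 0.01 m) or (y of bottle in the frame of short_tray between -0.0655 and -0.0055 m and x of bottle in the frame of short_tray between -0.036 and 0.036 m and z of bottle in the frame of short_tray between 0.001 and 0.01 m and y of tin in the frame of short_tray between 0.0055 and 0.0655 m and x of tin in the frame of short_tray between -0.036 and 0.036 m and z of tin in the frame of short_tray between 0.001 and 0.01 m)) and angle between each of tub, bottle, tin, stamp, roller's own z axis and vertical below 0.12 rad and linear speed of each of tub, bottle, tin, stamp, roller below 0.02 m/s and angular speed of each of tub, bottle, tin, stamp, roller below 0.2 rad/s); the robot touches nothing.
It also fails if it takes over 114 s, if anything falls off the work surface, if the arm or the gripper's body presses on something with over 40 N, if the wrist force passes 120 N, or if a joint passes its speed limit or range.

## Robot

A 7-joint arm with a two-finger parallel gripper is mounted at the origin on the work surface. World frame = base frame: x ahead of the robot, y to its left, z up, the work surface at z = 0. Lengths are in m, angles in rad, forces in N, time in s.
With the tool pointing down it reaches from about 0.4 to 0.9 m from the base axis. Payload 5.6 kg.
Tool frame: the origin (TCP) lies midway between the tips of the shut fingers; the grasp point (between the pads) lies manip.grip_depth behind it (manip.grip_depth is the distance from the TCP to the grasp point, in m); z points along the fingers, y is the line along which they close (so a half turn about z gives the same grasp; the last joint's range is limited). The gripper opens to 92 mm and grips with 3 to 60 N. Pads are 20 mm wide; open, the fingers measure 128 mm over their backs; the gripper's body (75 mm by 189 mm) begins 69 mm behind the grasp point.
Start: joints at [-1.28, 0.468, -0.012, 1.603, 0.006, 1.071, -0.056], TCP at [0.213, 0.614, 0.215] pointing down, gripper open.
Joint ranges: [-2.53, 2.53], [-0.31, 2.02], [-1.57, 1.55], [0.28, 2.44], [-1.29, 4.43], [0.15, 1.84], [-2.92, 2.92]. Speed limits (rad/s): [2.57, 2.57, 3.14, 3.14, 3.14, 3.14, 3.14].

## Interface

Orientations are given as a unit quaternion [w, x, y, z].
In Python, from station import manip gives the robot as it stands.
- The arm moves only by the tool send_rows, never from a script. Its argument "steps" is a list of rows, each a list of 6 numbers: the shift along the tool's x, y, z scaled (see below), then the turn, a rotation vector about the tool's x, y, z scaled (see below). In form: [[dx, dy, dz, ax, ay, az], ...]. A call has 1 to 5 rows; each row shifts and turns the commanded pose from where the row before left it, along the tool's axes as they then stand; what a row does not reach is not made up. The controller multiplies each number of a shift by 0.1 m and each number of a turn by 90 degrees. A row lasts 1/8 s, in which the tool goes at most 62.5 mm and 10.7 degrees, less where a joint would pass 70% of its speed; a pose out of reach is approached as far as the arm can. A call with a number of a shift or a turn outside -1 to 1 is refused whole. A call with a gripper value outside its range is refused whole. "gripper" is the closure, from 0 (fully open) to 1 (shut), set as the call begins (left out, the last holds). The fingers move at their own pace and stop on an object; the grip force is fixed at half the most. Time passes only in rows, so rows that do not move let the fingers close. It gives the time, the measured TCP pose, the force, the opening and the grip force at its end, in the units of the state.
- manip.sense(): the state, without advancing time (a new reading comes with each control period).
- manip.camera(name): name is "scene" or "top" or "wrist"; returns the picture (480x640x3 uint8, blue, green, red); there is no depth.
- manip.calibration(name): a dict with "intrinsics" (3x3 intrinsics, pixels), "R" (3x3) and "t" (3): a world point X has camera coordinates R X + t. Camera axes: x right, y down, z forward; pixel columns grow to the right and rows downward; lengths in m; the calibration is good to about 2 mm. A picture is of the moment at which its call begins: read the wrist's pose just before it. calibration takes no time and is no camera call; for the wrist camera it gives the pose at the moment of the call.
- manip.job_done(): hands the job in; it is judged then, once.
Trained networks look in the newest picture that a camera, given by its name, has taken for a name from the list of things; names that differ only in an ending like _2 or _b are one class to them, and where a whole thing is asked for, a point or a joint stands for the part that bears it (a point fixed in the world has none). Each returns a list of dicts, best first, with "p" (0 to 1); they miss things now and then, are a little off and sometimes report something else, mostly with a low value. They report only what shows in the picture. A call takes as long as a camera call.
- manip.find_in(camera, label): "at" ([column, row] in pixels, amid what is visible of it).
- manip.cut_out(camera, label): "region" (480x640 bool, what is visible of it) and "at" ([column, row] in pixels, amid what is visible of it).
- manip.spot_point(camera, label): "at" ([column, row] in pixels: a listed point, or the origin of a listed thing).
The state is a dict: "time_s": time; "joint_pos": joint angles; "dq": joint speeds; "effort": joint torques, N m; "tcp_pos": TCP position; "tcp_rot": TCP orientation; "ft_force": force on the tool from outside, world axes, zero at the start; "ft_torque": the same for the moment, N m; "gripper_width": opening from 0.0 (shut) to 1.0 (fully open); "finger_force": force on a finger pad.
Only numpy, scipy, OpenCV 4.12 (cv2) and the standard library are available. Lean on these libraries where they do the work, as an engineer would, in place of code of your own. Each camera call takes 0.05 s, during which the arm holds its last target. There are 200 camera calls.

## Working session

There is one attempt and no reset: what is moved stays moved. The work goes in short steps, Python scripts to look and compute and a tool call to move; the robot and the scene stay as the last step left them, time stands still between calls to the robot, and variables do not carry over. Pictures are saved under pics/ and viewed, at most 14 in all, crops included, and the job is handed in when it is done.

Besides the shell and the picture viewer there is one more tool, called after "Request:" by a JSON object that holds its "method" and its "body", one argument or row to a line. send_rows: Moves the arm, as the interface text tells. Its arguments: {"type":"object","properties":{"steps":{"type":"array"},"gripper":{"type":"number"}},"required":["steps"]}

```bash
mkdir -p pics; ls
cat > h.py <<'E'
import numpy as np,cv2
from station import manip
def ray(cam,uv,z):
    c=manip.calibration(cam);K=np.array(c["intrinsics"]);R=np.array(c["R"]);t=np.array(c["t"])
    d=R.T@np.linalg.solve(K,[uv[0],uv[1],1]);o=-R.T@t
    return o+d*(z-o[2])/d[2]
def proj(cam,X):
    c=manip.calibration(cam);p=np.array(c["intrinsics"])@(np.array(c["R"])@X+np.array(c["t"]));return p[:2]/p[2]
E
python3 - <<'E'
from h import *
s=manip.sense();print(s["time_s"],s["tcp_pos"],s["tcp_rot"],s["gripper_width"],manip.grip_depth)
for c in("top","scene"):
    cv2.imwrite(f"pics/{c}0.png",manip.camera(c))
    k=manip.calibration(c);print(c,-np.array(k["R"]).T@np.array(k["t"]))
    for n in["long_tray","short_tray","tub","bottle","tin","stamp","roller","sleeve"]:
        for r in manip.spot_point(c,n)[:2]: print(n,np.round(r["at"]),round(r["p"],2),ray(c,r["at"],0.05 if n=="roller" and 0 else 0).round(3))
E
```

```text
pics
0.0 [0.21284977 0.61356681 0.21365166] [-7.07795171e-05  1.66143807e-01  9.86101164e-01 -8.51306415e-04] 1.0014538118286727 0.0187
top [0.39571241 0.01652721 0.88770638]
long_tray [453. 308.] 0.58 [ 0.457 -0.216  0.   ]
short_tray [170. 310.] 0.72 [0.45  0.217 0.   ]
short_tray [322. 195.] 0.22 [ 0.633 -0.013  0.   ]
tub [324. 196.] 0.86 [ 0.632 -0.017  0.   ]
bottle [227. 185.] 0.68 [0.647 0.136 0.   ]
tin [465. 208.] 0.68 [ 0.615 -0.241  0.   ]
stamp [144. 200.] 0.73 [0.621 0.264 0.   ]
roller [401. 188.] 0.6 [ 0.645 -0.139  0.   ]
roller [325. 197.] 0.56 [ 0.63  -0.018  0.   ]
sleeve [401. 188.] 0.97 [ 0.645 -0.139  0.   ]
scene [ 0.81157956 -0.37935963  0.68984804]
long_tray [198. 321.] 0.76 [ 0.454 -0.216  0.   ]
short_tray [353. 160.] 0.61 [0.448 0.222 0.   ]
tub [362. 290.] 0.79 [ 0.63  -0.016  0.   ]
bottle [356. 160.] 0.69 [0.454 0.224 0.   ]
bottle [420. 235.] 0.6 [0.649 0.137 0.   ]
tin [267. 393.] 0.87 [ 0.615 -0.239  0.   ]
stamp [441. 190.] 0.92 [0.627 0.257 0.   ]
stamp [198. 320.] 0.41 [ 0.452 -0.216  0.   ]
roller [324. 348.] 0.67 [ 0.64  -0.136  0.   ]
sleeve [326. 349.] 0.71 [ 0.642 -0.135  0.   ]
sleeve [354. 160.] 0.63 [0.449 0.222 0.   ]
```

View pics/top0.png

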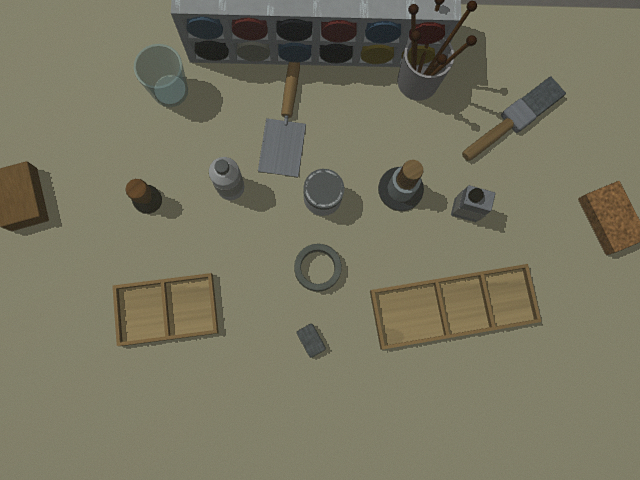

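View pics/scene0.png

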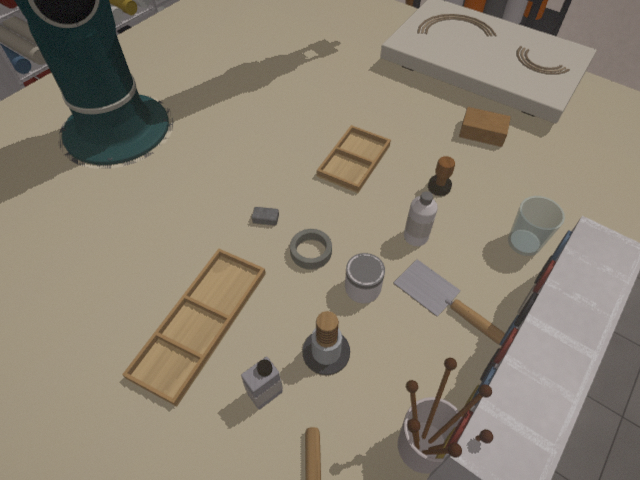

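The pictures show everything: the top camera has the stamp (144,195), bottle (227,178), tub (324,190), sleeve and roller (401,188) and tin (473,203). The short tray is at (167,310), and the long tray at (456,307) has its wide compartment on the left. Next I fit silhouettes in both views.

```bash
cat > fit.py <<'E'
from h import *
from scipy.optimize import minimize
def cyl(r,a,b):
    th=np.linspace(0,2*np.pi,40,endpoint=False)
    return np.array([[r*np.cos(t),r*np.sin(t),z] for t in th for z in(a,b)])
def box(x,y,a,b): return np.array([[i*x/2,j*y/2,k] for i in(-1,1) for j in(-1,1) for k in(a,b)])
M={"tub":[cyl(.03,0,.06)],"bottle":[np.vstack([cyl(.022,0,.085),cyl(.01,.085,.095)]),cyl(.01,.085,.11)],
"tin":[box(.03,.042,0,.078),cyl(.008,.078,.09)],"stamp":[cyl(.022,0,.014),cyl(.009,.014,.038),cyl(.016,.038,.07)],
"roller":[cyl(.015,.055,.105)],"sleeve":[cyl(.022,.005,.055),cyl(.036,0,.005)],
"long_tray":[box(.09,.246,0,.018)],"short_tray":[box(.09,.147,0,.018)]}
def render(cam,n,p):
    im=np.zeros((480,640),np.uint8);c,s=np.cos(p[2]),np.sin(p[2])
    for P in M[n]:
        W=P@np.array([[c,s,0],[-s,c,0],[0,0,1]])+[p[0],p[1],0]
        uv=np.array([proj(cam,w) for w in W])
        cv2.fillConvexPoly(im,cv2.convexHull(np.round(uv*16).astype(np.int32)),1,shift=4)
    return im>0
def fit(n,p0,masks,yaw):
    def cost(q):
        p=[*q[:2],q[2]/5 if yaw else 0];e=0
        for c,m in masks.items():
            r=render(c,n,p);e+=1-(r&m).sum()/max(1,(r|m).sum())
        return e
    q0=np.array([*p0[:2]]+([p0[2]*5] if yaw else []));d=len(q0)
    sx=np.vstack([q0]+[q0+np.eye(d)[i]*(.012 if i<2 else .6) for i in range(d)])
    r=minimize(cost,q0,method="Nelder-Mead",options=dict(initial_simplex=sx,xatol=2e-4,fatol=1e-3,maxiter=90))
    x=r.x.copy()
    if yaw:x[2]/=5
    return x.round(4),round(r.fun,3)
E
cat > a.py <<'E'
from fit import *
G={"long_tray":(.456,-.216,.14),"short_tray":(.45,.22,.1),"tub":(.632,-.017),"bottle":(.648,.136),"tin":(.615,-.24,.2),"stamp":(.625,.26),"roller":(.643,-.138),"sleeve":(.643,-.138)}
for c in("top","scene"):manip.camera(c)
for n,g in G.items():
    ms={}
    for c in("top","scene"):
        L=[o for o in manip.cut_out(c,n) if np.linalg.norm(np.array(o["at"])-proj(c,np.array([g[0],g[1],.03])))<40]
        if L: ms[c]=np.array(L[0]["region"])
    y=len(g)==3
    print(n,*[(list(ms)if len(k)>1 else list(k),*fit(n,g,k,y)) for k in([ms]+[{c:ms[c]} for c in ms])])
E
python3 a.py
```

```text
long_tray (['top', 'scene'], array([ 0.4588, -0.2171,  0.1745]), np.float64(0.053)) (['top'], array([ 0.4588, -0.216 ,  0.1708]), np.float64(0.038)) (['scene'], array([ 0.4587, -0.2164,  0.1706]), np.float64(0.012))
short_tray (['top', 'scene'], array([0.4505, 0.2203, 0.1321]), np.float64(0.069)) (['top'], array([0.4507, 0.2211, 0.1449]), np.float64(0.039)) (['scene'], array([0.4504, 0.22  , 0.1282]), np.float64(0.026))Traceback (most recent call last):
  File "a.py", line 10, in <module>
    print(n,*[(list(ms)if len(k)>1 else list(k),*fit(n,g,k,y)) for k in([ms]+[{c:ms[c]} for c in ms])])
                                                 ~~~^^^^^^^^^
  File "fit.py", line 26, in fit
    r=minimize(cost,q0,method="Nelder-Mead",options=dict(initial_simplex=sx,xatol=2e-4,fatol=1e-3,maxiter=90))
    res = _minimize_neldermead(fun, x0, args, callback, bounds=bounds,
                               **options)
    fxc = func(xc)
    fx = function(np.copy(x), *(wrapper_args + args))
  File "fit.py", line 22, in cost
    r=render(c,n,p);e+=1-(r&m).sum()/max(1,(r|m).sum())
  File "fit.py", line 15, in render
    uv=np.array([proj(cam,w) for w in W])
                 ~~~~^^^^^^^
  File "h.py", line 8, in proj
    c=manip.calibration(cam);p=np.array(c["intrinsics"])@(np.array(c["R"])@X+np.array(c["t"]));return p[:2]/p[2]
ValueError: time passes only in moves, steps and waits
```

```bash
python3 - <<'E'
s=open('fit.py').read()
s=s.replace("uv=np.array([proj(cam,w) for w in W])","K,R,t=cal(cam);q=(W@R.T+t)@K.T;uv=q[:,:2]/q[:,2:]")
s=s.replace("def cyl","C={}\ndef cal(c):\n    if c not in C:\n        k=manip.calibration(c);C[c]=[np.array(k[i]) for i in('intrinsics','R','t')]\n    return C[c]\ndef cyl",1)
open('fit.py','w').write(s)
a=open('a.py').read().replace('"long_tray":(.456,-.216,.14),"short_tray":(.45,.22,.1),','');open('a.py','w').write(a)
E
python3 a.py; python3 -c "
from h import *
print(manip.sense()['time_s'])"
```

```text
tub (['top', 'scene'], array([ 0.628 , -0.0132]), np.float64(0.18)) (['top'], array([ 0.6293, -0.0142]), np.float64(0.065)) (['scene'], array([ 0.626 , -0.0116]), np.float64(0.113))
bottle (['top', 'scene'], array([0.6435, 0.1315]), np.float64(0.126)) (['top'], array([0.6443, 0.1317]), np.float64(0.057)) (['scene'], array([0.6439, 0.1293]), np.float64(0.073))
tin (['top', 'scene'], array([ 0.6114, -0.2403, -0.2861]), np.float64(0.141)) (['top'], array([ 0.612 , -0.2405, -0.2405]), np.float64(0.066)) (['scene'], array([ 0.6116, -0.2405, -0.2904]), np.float64(0.078))
stamp (['top', 'scene'], array([0.6211, 0.26  ]), np.float64(0.23)) (['top'], array([0.6195, 0.2593]), np.float64(0.102)) (['scene'], array([0.6198, 0.2591]), np.float64(0.123))
roller (['top'], array([ 0.6437, -0.1368]), np.float64(0.055)) (['top'], array([ 0.6437, -0.1368]), np.float64(0.055))
sleeve (['top', 'scene'], array([ 0.6451, -0.1384]), np.float64(0.604)) (['top'], array([ 0.6418, -0.1356]), np.float64(0.352)) (['scene'], array([ 0.6454, -0.1388]), np.float64(0.253))
2.0
```

Request:
{"method": "send_rows", "body": {
  "steps": [
    [-0.5, -0.2, 0.03, 0, 0, 0],
    [-0.5, -0.2, 0.03, 0, 0, 0],
    [-0.5, -0.2, 0.03, 0, 0, 0],
    [-0.5, -0.2, 0.03, 0, 0, 0],
    [-0.5, -0.2, 0.03, 0, 0, 0]
  ],
  "gripper": 0
}}

```text
time_s: 2.62
tcp_pos: [0.4177, 0.4366, 0.1997]
tcp_rot: [0.0, 0.166, 0.986, 0.0]
ft_force: [-0.3, 1.4, -0.1]
gripper_width: 0.999
finger_force: 0.0
```

Request:
{"method": "send_rows", "body": {
  "steps": [
    [-0.5, -0.2, 0.03, 0, 0, 0],
    [-0.5, -0.2, 0.03, 0, 0, 0],
    [-0.5, -0.2, 0.03, 0, 0, 0],
    [-0.5, -0.2, 0.03, 0, 0, 0],
    [-0.5, -0.2, 0.03, 0, 0, 0]
  ]
}}

```text
time_s: 3.25
tcp_pos: [0.6211, 0.2602, 0.1847]
tcp_rot: [0.0, 0.166, 0.986, 0.0]
ft_force: [-0.3, 0.9, 0.5]
gripper_width: 0.999
finger_force: 0.0
```

Request:
{"method": "send_rows", "body": {
  "steps": [
    [0, 0, 0, 0, 0, 0.1125],
    [0, 0, 0, 0, 0, 0.1125],
    [0, 0, 0, 0, 0, 0.1125],
    [0, 0, 0, 0, 0, 0.1125],
    [0, 0, 0, 0, 0, 0.1125]
  ]
}}

```text
time_s: 3.88
tcp_pos: [0.6198, 0.2614, 0.1846]
tcp_rot: [-0.0, 0.574, 0.819, 0.0]
ft_force: [-0.4, -0.2, -0.3]
gripper_width: 1.002
finger_force: 0.0
```

Request:
{"method": "send_rows", "body": {
  "steps": [
    [0, 0, 0, 0, 0, 0.1125],
    [0, 0, 0, 0, 0, 0.1125],
    [0, 0, 0, 0, 0, 0],
    [0, 0, 0, 0, 0, 0]
  ]
}}

```text
time_s: 4.38
tcp_pos: [0.6198, 0.2615, 0.1846]
tcp_rot: [-0.0, 0.706, 0.708, -0.0]
ft_force: [-0.2, 0.3, 0.2]
gripper_width: 0.999
finger_force: 0.0
```

Request:
{"method": "send_rows", "body": {
  "steps": [
    [-0.02, 0, 0.4, 0, 0, 0],
    [0, 0, 0.4, 0, 0, 0],
    [0, 0, 0.4, 0, 0, 0],
    [0, 0, 0.3, 0, 0, 0],
    [0, 0, 0, 0, 0, 0]
  ]
}}

```text
time_s: 5.0
tcp_pos: [0.618, 0.2585, 0.0321]
tcp_rot: [-0.001, 0.707, 0.708, -0.002]
ft_force: [0.4, 0.4, -0.2]
gripper_width: 1.001
finger_force: 0.0
```

Request:
{"method": "send_rows", "body": {
  "steps": [
    [0, 0, 0, 0, 0, 0],
    [0, 0, 0, 0, 0, 0],
    [0, 0, 0, 0, 0, 0],
    [0, 0, 0, 0, 0, 0]
  ],
  "gripper": 1
}}

```text
time_s: 5.5
tcp_pos: [0.6201, 0.2595, 0.0353]
tcp_rot: [0.0, 0.707, 0.707, 0.001]
ft_force: [-0.5, 0.0, -0.1]
gripper_width: 0.59
finger_force: 0.0
```

Request:
{"method": "send_rows", "body": {
  "steps": [
    [0, 0, 0, 0, 0, 0],
    [0, 0, 0, 0, 0, 0],
    [0, 0, 0, 0, 0, 0],
    [0, 0, 0, 0, 0, 0]
  ]
}}

```text
time_s: 6.0
tcp_pos: [0.62, 0.2592, 0.0346]
tcp_rot: [0.0, 0.707, 0.707, 0.0]
ft_force: [0.8, -0.2, -0.2]
gripper_width: 0.339
finger_force: 30.0
```

```bash
python3 -c "
from h import *
cv2.imwrite('pics/w1.png',manip.camera('wrist'))"
```

```text
(no output)
```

View pics/w1.png

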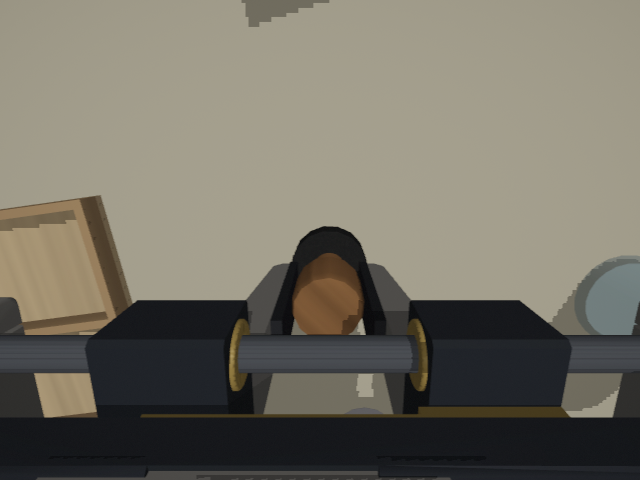

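The wrist picture shows the stamp knob at (330,295), held centrally between the pads.

Request:
{"method": "send_rows", "body": {
  "steps": [
    [0, 0, -0.35, 0, 0, 0],
    [0, 0, -0.35, 0, 0, 0],
    [0, 0, -0.35, 0, 0, 0],
    [0, 0, -0.35, 0, 0, 0],
    [-0.29, -0.07, 0, 0, 0, 0]
  ]
}}

```text
time_s: 6.68
tcp_pos: [0.6142, 0.2334, 0.1775]
tcp_rot: [0.0, 0.706, 0.709, 0.003]
ft_force: [1.1, -1.3, -1.7]
gripper_width: 0.346
finger_force: 30.0
```

Request:
{"method": "send_rows", "body": {
  "steps": [
    [-0.5, -0.13, 0, 0, 0, 0],
    [-0.5, -0.13, 0, 0, 0, 0],
    [-0.5, -0.13, 0, 0, 0, 0],
    [-0.5, -0.13, 0, 0, 0, 0],
    [-0.5, -0.13, 0, 0, 0, 0]
  ]
}}

```text
time_s: 7.3
tcp_pos: [0.5469, -0.0212, 0.1746]
tcp_rot: [-0.0, 0.707, 0.707, -0.0]
ft_force: [0.8, -0.4, -1.2]
gripper_width: 0.342
finger_force: 30.0
```

Request:
{"method": "send_rows", "body": {
  "steps": [
    [-0.5, -0.13, 0, 0, 0, 0],
    [-0.5, -0.13, 0, 0, 0, 0],
    [-0.5, -0.13, 0, 0, 0, 0],
    [-0.5, -0.13, 0, 0, 0, 0],
    [-0.5, -0.13, 0, 0, 0, 0]
  ]
}}

```text
time_s: 7.92
tcp_pos: [0.4821, -0.2709, 0.1746]
tcp_rot: [-0.0, 0.707, 0.707, 0.0]
ft_force: [-0.6, -0.2, -0.7]
gripper_width: 0.343
finger_force: 30.0
```

Request:
{"method": "send_rows", "body": {
  "steps": [
    [-0.3, -0.1, 0, 0, 0, 0],
    [0, 0, 0, 0, 0, 0],
    [0, 0, 0, 0, 0, 0]
  ]
}}

```text
time_s: 8.3
tcp_pos: [0.473, -0.2986, 0.1743]
tcp_rot: [-0.001, 0.707, 0.707, 0.0]
ft_force: [0.1, 0.5, 0.0]
gripper_width: 0.344
finger_force: 30.0
```

Request:
{"method": "send_rows", "body": {
  "steps": [
    [0, 0, 0.45, 0, 0, 0],
    [0, 0, 0.45, 0, 0, 0],
    [0, 0, 0.3, 0, 0, 0],
    [0, 0, 0.14, 0, 0, 0],
    [0, 0, 0, 0, 0, 0]
  ]
}}

```text
time_s: 8.93
tcp_pos: [0.4737, -0.2987, 0.0405]
tcp_rot: [-0.0, 0.706, 0.708, 0.0]
ft_force: [-0.3, 0.1, -0.4]
gripper_width: 0.342
finger_force: 30.0
```

Request:
{"method": "send_rows", "body": {
  "steps": [
    [0, 0, 0, 0, 0, 0],
    [0, 0, 0, 0, 0, 0],
    [0, 0, 0, 0, 0, 0]
  ],
  "gripper": 0.3
}}

```text
time_s: 9.3
tcp_pos: [0.4731, -0.2997, 0.0411]
tcp_rot: [0.0, 0.707, 0.707, 0.0]
ft_force: [-0.1, -0.6, 0.5]
gripper_width: 0.645
finger_force: 0.0
```

Request:
{"method": "send_rows", "body": {
  "steps": [
    [0, 0, -0.45, 0, 0, 0],
    [0, 0, -0.45, 0, 0, 0],
    [0, 0, -0.4, 0, 0, 0],
    [0.2, 0.47, 0, 0, 0, 0],
    [0.2, 0.47, 0, 0, 0, 0]
  ],
  "gripper": 0
}}

```text
time_s: 9.93
tcp_pos: [0.5682, -0.2596, 0.1722]
tcp_rot: [0.001, 0.708, 0.707, 0.001]
ft_force: [0.4, -0.4, -0.8]
gripper_width: 1.001
finger_force: 0.0
```

Request:
{"method": "send_rows", "body": {
  "steps": [
    [0.19, 0.45, 0, 0, 0, 0],
    [0, 0, 0, 0, 0, 0.086],
    [0, 0, 0, 0, 0, 0.086],
    [0, 0, 0, 0, 0, 0],
    [0, 0, 0, 0, 0, 0]
  ]
}}

```text
time_s: 10.55
tcp_pos: [0.6117, -0.2407, 0.1707]
tcp_rot: [0.0, 0.795, 0.606, 0.0]
ft_force: [0.0, -0.7, -0.9]
gripper_width: 0.998
finger_force: 0.0
```

```bash
python3 -c "
from fit import *
cv2.imwrite('pics/w2.png',manip.camera('wrist'))
m=manip.camera('top')
for n,g in (('stamp',(.4734,-.2998)),('tin',(.612,-.2405,-.27))):
    for c in ('scene','top'):
        manip.camera(c)
        r=manip.cut_out(c,n)
        if r: print(n,c,fit(n,g,{c:np.array(r[0]['region'])},len(g)==3))
"
```

```text
stamp scene (array([ 0.4713, -0.2985]), np.float64(0.118))
tin scene (array([ 0.6112, -0.2417, -0.3546]), np.float64(0.528))
tin top (array([ 0.6121, -0.2405, -0.2277]), np.float64(0.147))
```

View pics/w2.png

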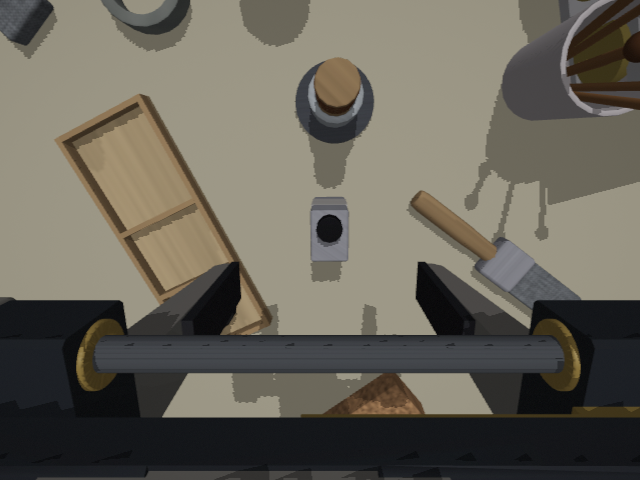

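The tin at (330,230) is square to the fingers, and the brush handle (420,200) is clear of them.

Request:
{"method": "send_rows", "body": {
  "steps": [
    [0, 0, 0.45, 0, 0, 0],
    [0, 0, 0.45, 0, 0, 0],
    [0, 0, 0.3, 0, 0, 0],
    [0, 0, 0.14, 0, 0, 0],
    [0, 0, 0, 0, 0, 0]
  ]
}}

```text
time_s: 11.68
tcp_pos: [0.6115, -0.2407, 0.0361]
tcp_rot: [-0.0, 0.796, 0.605, -0.0]
ft_force: [0.5, -1.3, -0.3]
gripper_width: 1.001
finger_force: 0.0
```

Request:
{"method": "send_rows", "body": {
  "steps": [
    [0, 0, 0, 0, 0, 0],
    [0, 0, 0, 0, 0, 0],
    [0, 0, 0, 0, 0, 0],
    [0, 0, 0, 0, 0, 0],
    [0, 0, 0, 0, 0, 0]
  ],
  "gripper": 1
}}

```text
time_s: 12.3
tcp_pos: [0.6119, -0.2407, 0.0367]
tcp_rot: [0.0, 0.796, 0.605, 0.0]
ft_force: [1.2, 0.5, -0.3]
gripper_width: 0.482
finger_force: 0.0
```

Request:
{"method": "send_rows", "body": {
  "steps": [
    [0, 0, 0, 0, 0, 0],
    [0, 0, 0, 0, 0, 0],
    [0, 0, 0, 0, 0, 0],
    [0, 0, 0, 0, 0, 0]
  ]
}}

```text
time_s: 12.8
tcp_pos: [0.6119, -0.2407, 0.0366]
tcp_rot: [0.0, 0.796, 0.605, 0.0]
ft_force: [0.3, -0.1, 0.4]
gripper_width: 0.323
finger_force: 30.0
```

Request:
{"method": "send_rows", "body": {
  "steps": [
    [0, 0, -0.45, 0, 0, 0],
    [0, 0, -0.5, 0, 0, 0],
    [0, 0, -0.5, 0, 0, 0],
    [0, 0, 0, 0, 0, -0.086],
    [0, 0, 0, 0, 0, -0.086]
  ]
}}

```text
time_s: 13.42
tcp_pos: [0.6117, -0.2404, 0.1821]
tcp_rot: [0.0, 0.706, 0.709, 0.0]
ft_force: [1.1, 0.1, -1.9]
gripper_width: 0.326
finger_force: 30.0
```

Request:
{"method": "send_rows", "body": {
  "steps": [
    [0.3, -0.1, 0, 0, 0, 0],
    [0.5, -0.18, 0, 0, 0, 0],
    [0.5, -0.18, 0, 0, 0, 0],
    [0.5, -0.18, 0, 0, 0, 0],
    [0.5, -0.18, 0, 0, 0, 0]
  ]
}}

```text
time_s: 14.05
tcp_pos: [0.5287, -0.0092, 0.1814]
tcp_rot: [-0.0, 0.707, 0.707, -0.0]
ft_force: [1.0, 0.1, -1.3]
gripper_width: 0.325
finger_force: 30.0
```

Request:
{"method": "send_rows", "body": {
  "steps": [
    [0.5, -0.18, 0, 0, 0, 0],
    [0.5, -0.18, 0, 0, 0, 0],
    [0.5, -0.18, 0, 0, 0, 0],
    [0.46, -0.2, 0, 0, 0, 0],
    [0, 0, 0, 0, 0, 0]
  ]
}}

```text
time_s: 14.68
tcp_pos: [0.4537, 0.1891, 0.1813]
tcp_rot: [-0.001, 0.704, 0.71, -0.0]
ft_force: [0.0, -0.6, -1.3]
gripper_width: 0.329
finger_force: 30.0
```

Request:
{"method": "send_rows", "body": {
  "steps": [
    [0, 0, 0.45, 0, 0, 0],
    [0, 0, 0.45, 0, 0, 0],
    [0, 0, 0.3, 0, 0, 0],
    [0, 0, 0.18, 0, 0, 0],
    [0, 0, 0, 0, 0, 0]
  ]
}}

```text
time_s: 15.3
tcp_pos: [0.4557, 0.1837, 0.0426]
tcp_rot: [0.0, 0.708, 0.706, -0.001]
ft_force: [0.6, -0.5, -1.5]
gripper_width: 0.323
finger_force: 30.0
```

Request:
{"method": "send_rows", "body": {
  "steps": [
    [0, 0, 0, 0, 0, 0],
    [0, 0, 0, 0, 0, 0],
    [0, 0, 0, 0, 0, 0]
  ],
  "gripper": 0.3
}}

```text
time_s: 15.68
tcp_pos: [0.4562, 0.1854, 0.0441]
tcp_rot: [0.0, 0.707, 0.707, 0.001]
ft_force: [0.2, 0.7, 0.6]
gripper_width: 0.625
finger_force: 0.0
```

Request:
{"method": "send_rows", "body": {
  "steps": [
    [0, 0, -0.45, 0, 0, 0],
    [0, 0, -0.45, 0, 0, 0],
    [0, 0, -0.45, 0, 0, 0],
    [-0.135, 0.47, 0, 0, 0, 0],
    [-0.135, 0.47, 0, 0, 0, 0]
  ],
  "gripper": 0
}}

```text
time_s: 16.3
tcp_pos: [0.5512, 0.1592, 0.1803]
tcp_rot: [0.0, 0.706, 0.708, 0.002]
ft_force: [0.3, -0.4, -0.9]
gripper_width: 0.997
finger_force: 0.0
```

Request:
{"method": "send_rows", "body": {
  "steps": [
    [-0.135, 0.47, 0, 0, 0, 0],
    [-0.14, 0.47, 0, 0, 0, 0],
    [0, 0, 0, 0, 0, 0],
    [0, 0, 0, 0, 0, 0]
  ]
}}

```text
time_s: 16.8
tcp_pos: [0.6429, 0.1311, 0.1782]
tcp_rot: [-0.001, 0.707, 0.707, -0.0]
ft_force: [-0.5, 0.2, -0.0]
gripper_width: 1.002
finger_force: 0.0
```

Request:
{"method": "send_rows", "body": {
  "steps": [
    [0, 0, 0.4, 0, 0, 0],
    [0, 0, 0.4, 0, 0, 0],
    [0, 0, 0.4, 0, 0, 0],
    [0, 0, 0.17, 0, 0, 0],
    [0, 0, 0, 0, 0, 0]
  ]
}}

```text
time_s: 17.42
tcp_pos: [0.6428, 0.1314, 0.0413]
tcp_rot: [-0.001, 0.707, 0.707, -0.001]
ft_force: [-0.4, -0.5, 0.5]
gripper_width: 0.998
finger_force: 0.0
```

Request:
{"method": "send_rows", "body": {
  "steps": [
    [0, 0, 0, 0, 0, 0],
    [0, 0, 0, 0, 0, 0],
    [0, 0, 0, 0, 0, 0],
    [0, 0, 0, 0, 0, 0],
    [0, 0, 0, 0, 0, 0]
  ],
  "gripper": 1
}}

```text
time_s: 18.05
tcp_pos: [0.6441, 0.1308, 0.0418]
tcp_rot: [0.0, 0.707, 0.707, 0.0]
ft_force: [1.3, 0.4, -1.1]
gripper_width: 0.479
finger_force: 6.4
```

Request:
{"method": "send_rows", "body": {
  "steps": [
    [0, 0, 0, 0, 0, 0],
    [0, 0, 0, 0, 0, 0],
    [0, 0, 0, 0, 0, 0]
  ]
}}

```text
time_s: 18.42
tcp_pos: [0.6441, 0.1308, 0.0417]
tcp_rot: [0.0, 0.707, 0.707, 0.0]
ft_force: [0.1, 0.2, 0.5]
gripper_width: 0.476
finger_force: 30.0
```

Request:
{"method": "send_rows", "body": {
  "steps": [
    [0, 0, -0.45, 0, 0, 0],
    [0, 0, -0.5, 0, 0, 0],
    [0, 0, -0.45, 0, 0, 0],
    [0.31, -0.49, 0, 0, 0, 0],
    [0.31, -0.5, 0, 0, 0, 0]
  ]
}}

```text
time_s: 19.05
tcp_pos: [0.5434, 0.1931, 0.1815]
tcp_rot: [-0.0, 0.708, 0.707, -0.0]
ft_force: [-0.4, 1.4, -2.3]
gripper_width: 0.475
finger_force: 30.0
```

Request:
{"method": "send_rows", "body": {
  "steps": [
    [0.31, -0.5, 0, 0, 0, 0],
    [0.32, -0.49, 0, 0, 0, 0],
    [0, 0, 0, 0, 0, 0],
    [0, 0, 0, 0, 0, 0]
  ]
}}

```text
time_s: 19.55
tcp_pos: [0.4459, 0.2556, 0.1816]
tcp_rot: [0.0, 0.707, 0.707, -0.0]
ft_force: [-0.9, -0.2, -1.1]
gripper_width: 0.475
finger_force: 30.0
```

Request:
{"method": "send_rows", "body": {
  "steps": [
    [0, 0, 0.4, 0, 0, 0],
    [0, 0, 0.4, 0, 0, 0],
    [0, 0, 0.35, 0, 0, 0],
    [0, 0, 0.19, 0, 0, 0],
    [0, 0, 0, 0, 0, 0]
  ]
}}

```text
time_s: 20.18
tcp_pos: [0.4471, 0.2538, 0.0464]
tcp_rot: [0.001, 0.708, 0.706, -0.001]
ft_force: [-0.5, -0.4, -1.5]
gripper_width: 0.469
finger_force: 30.0
```

Request:
{"method": "send_rows", "body": {
  "steps": [
    [0, 0, 0, 0, 0, 0],
    [0, 0, 0, 0, 0, 0],
    [0, 0, 0, 0, 0, 0]
  ],
  "gripper": 0.2
}}

```text
time_s: 20.55
tcp_pos: [0.4462, 0.2559, 0.048]
tcp_rot: [0.0, 0.707, 0.707, 0.0]
ft_force: [-0.1, -0.2, -0.8]
gripper_width: 0.778
finger_force: 0.0
```

Request:
{"method": "send_rows", "body": {
  "steps": [
    [0, 0, -0.45, 0, 0, 0],
    [0, 0, -0.45, 0, 0, 0],
    [0, 0, -0.45, 0, 0, 0],
    [-0.45, 0.3, 0, 0, 0, 0],
    [-0.45, 0.3, 0, 0, 0, 0]
  ],
  "gripper": 0
}}

```text
time_s: 21.18
tcp_pos: [0.5067, 0.166, 0.1839]
tcp_rot: [0.0, 0.706, 0.708, 0.001]
ft_force: [0.1, 0.7, 0.5]
gripper_width: 1.001
finger_force: 0.0
```

Request:
{"method": "send_rows", "body": {
  "steps": [
    [-0.45, 0.3, 0, 0, 0, 0],
    [-0.45, 0.3, 0, 0, 0, 0],
    [-0.45, 0.31, 0, 0, 0, 0],
    [-0.44, 0.31, 0, 0, 0, 0],
    [0, 0, 0, 0, 0, 0]
  ]
}}

```text
time_s: 21.8
tcp_pos: [0.6291, -0.0187, 0.183]
tcp_rot: [0.002, 0.71, 0.705, -0.0]
ft_force: [-0.4, -0.1, -0.0]
gripper_width: 1.001
finger_force: 0.0
```

```bash
python3 -c "
from fit import *
cv2.imwrite('pics/w3.png',manip.camera('wrist'))
cv2.imwrite('pics/s3.png',manip.camera('scene'))
for c in ('wrist','scene'):
    print([(np.round(r['at']),r['p'],ray(c,r['at'],0).round(3)) for r in manip.spot_point(c,'tub')])
"
```

```text
[(array([327., 210.]), 0.7, array([ 0.627, -0.007,  0.   ]))]
[(array([367., 287.]), 0.69, array([ 0.632, -0.007,  0.   ]))]
```

View pics/w3.png

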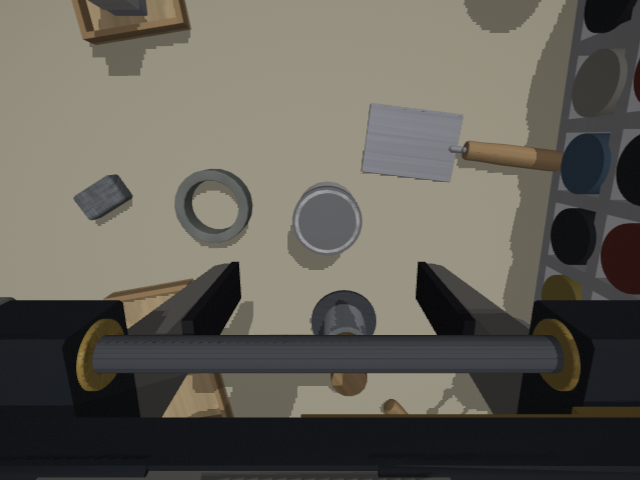

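View pics/s3.png

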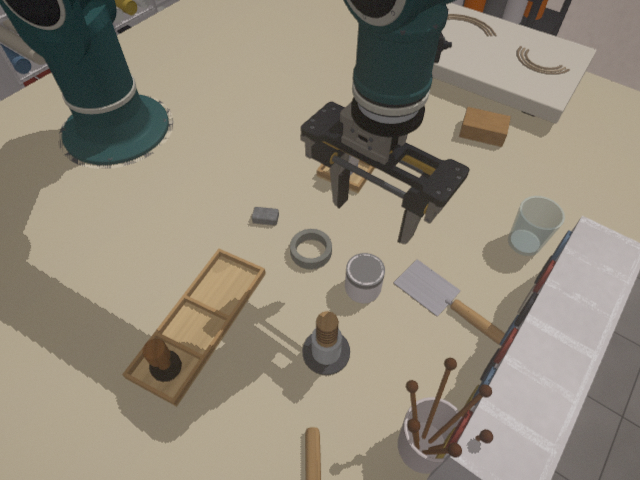

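The wrist picture shows the tub centred between the fingers at (327,220), with the ring's edge at col 250. I'll narrow the opening a little to stay clear of the ring. The scene picture shows the stamp upright in the end compartment.

Request:
{"method": "send_rows", "body": {
  "steps": [
    [0, 0, 0.3, 0, 0, 0],
    [0, 0, 0.4, 0, 0, 0],
    [0, 0, 0.4, 0, 0, 0],
    [0, 0, 0.3, 0, 0, 0],
    [0, 0, 0.15, 0, 0, 0]
  ],
  "gripper": 0.13
}}

```text
time_s: 22.62
tcp_pos: [0.6266, -0.0112, 0.0261]
tcp_rot: [-0.001, 0.706, 0.708, -0.001]
ft_force: [-0.3, 0.0, -0.1]
gripper_width: 0.872
finger_force: 0.0
```

Request:
{"method": "send_rows", "body": {
  "steps": [
    [0, 0, 0, 0, 0, 0],
    [0, 0, 0, 0, 0, 0],
    [0, 0, 0, 0, 0, 0],
    [0, 0, 0, 0, 0, 0],
    [0, 0, 0, 0, 0, 0]
  ],
  "gripper": 1
}}

```text
time_s: 23.25
tcp_pos: [0.6288, -0.013, 0.029]
tcp_rot: [0.0, 0.707, 0.707, 0.001]
ft_force: [-0.8, 0.9, 6.2]
gripper_width: 0.644
finger_force: 30.0
```

Request:
{"method": "send_rows", "body": {
  "steps": [
    [0, 0, -0.45, 0, 0, 0],
    [0, 0, -0.45, 0, 0, 0],
    [0, 0, -0.3, 0, 0, 0],
    [-0.33, -0.45, 0, 0, 0, 0],
    [-0.33, -0.45, 0, 0, 0, 0]
  ]
}}

```text
time_s: 23.88
tcp_pos: [0.5366, -0.0799, 0.1477]
tcp_rot: [0.0, 0.707, 0.707, 0.0]
ft_force: [-0.3, -1.8, -2.3]
gripper_width: 0.648
finger_force: 30.0
```

Request:
{"method": "send_rows", "body": {
  "steps": [
    [-0.33, -0.46, 0, 0, 0, 0],
    [-0.34, -0.46, 0, 0, 0, 0],
    [0, 0, 0, 0, 0, 0],
    [0, 0, 0, 0, 0, 0]
  ]
}}

```text
time_s: 24.38
tcp_pos: [0.4463, -0.146, 0.1479]
tcp_rot: [0.0, 0.707, 0.707, 0.001]
ft_force: [-0.1, 0.1, -2.0]
gripper_width: 0.647
finger_force: 30.0
```

Request:
{"method": "send_rows", "body": {
  "steps": [
    [0, 0, 0.4, 0, 0, 0],
    [0, 0, 0.4, 0, 0, 0],
    [0, 0, 0.24, 0, 0, 0],
    [0, 0, 0.1, 0, 0, 0],
    [0, 0, 0, 0, 0, 0]
  ]
}}

```text
time_s: 25.0
tcp_pos: [0.4467, -0.1458, 0.0335]
tcp_rot: [0.0, 0.707, 0.707, 0.0]
ft_force: [0.2, 0.5, -1.9]
gripper_width: 0.646
finger_force: 30.0
```

Request:
{"method": "send_rows", "body": {
  "steps": [
    [0, 0, 0, 0, 0, 0],
    [0, 0, 0, 0, 0, 0],
    [0, 0, 0, 0, 0, 0]
  ],
  "gripper": 0
}}

```text
time_s: 25.38
tcp_pos: [0.4463, -0.1461, 0.034]
tcp_rot: [0.0, 0.707, 0.707, 0.0]
ft_force: [0.4, 0.9, 0.4]
gripper_width: 0.951
finger_force: 0.0
```

Request:
{"method": "send_rows", "body": {
  "steps": [
    [0, 0, -0.45, 0, 0, 0],
    [0, 0, -0.45, 0, 0, 0],
    [0, 0, -0.45, 0, 0, 0],
    [0.02, 0.49, 0, 0, 0, 0],
    [0.02, 0.49, 0, 0, 0, 0]
  ]
}}

```text
time_s: 26.0
tcp_pos: [0.5458, -0.1417, 0.1705]
tcp_rot: [0.001, 0.707, 0.707, 0.002]
ft_force: [0.0, 0.3, 1.2]
gripper_width: 0.999
finger_force: 0.0
```

Request:
{"method": "send_rows", "body": {
  "steps": [
    [0.02, 0.49, 0, 0, 0, 0],
    [0.03, 0.5, 0, 0, 0, 0],
    [0, 0, 0, 0, 0, 0],
    [0, 0, 0, 0, 0, 0]
  ]
}}

```text
time_s: 26.5
tcp_pos: [0.6418, -0.1376, 0.1682]
tcp_rot: [-0.0, 0.707, 0.707, -0.001]
ft_force: [-0.4, -0.6, 0.2]
gripper_width: 1.002
finger_force: 0.0
```

```bash
cat > b.py <<'E'
from fit import *
print(manip.sense()['tcp_pos'])
cv2.imwrite('pics/w4.png',manip.camera('wrist'))
for c in ('wrist','scene','top'):
    manip.camera(c)
    for n in('roller','sleeve'):
        r=manip.cut_out(c,n)
        if r: print(n,c,r[0]['p'],fit(n,(.6437,-.137),{c:np.array(r[0]['region'])},0))
E
python3 b.py
```

```text
[ 0.64184498 -0.13755588  0.16816808]
roller wrist 0.76 (array([ 0.6475, -0.1372]), np.float64(0.031))
sleeve wrist 0.9 (array([ 0.6474, -0.139 ]), np.float64(0.383))
roller scene 0.87 (array([ 0.6456, -0.1393]), np.float64(0.082))
sleeve scene 0.55 (array([ 0.6448, -0.1386]), np.float64(0.293))
```

View pics/w4.png

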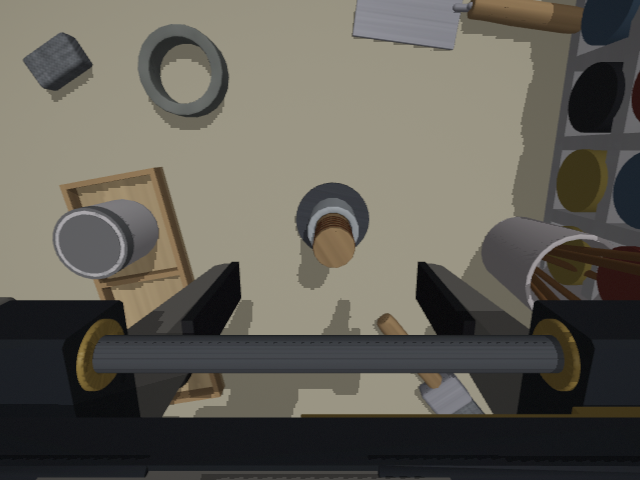

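The wrist picture shows the roller cap at (333,247), a few pixels right of the finger midline (328), so I move about 2 mm in +x. The tub stands in the wide compartment.

Request:
{"method": "send_rows", "body": {
  "steps": [
    [0, 0.022, 0.3, 0, 0, 0],
    [0, 0, 0.4, 0, 0, 0],
    [0, 0, 0.25, 0, 0, 0],
    [0, 0, 0.07, 0, 0, 0],
    [0, 0, 0, 0, 0, 0]
  ]
}}

```text
time_s: 27.62
tcp_pos: [0.6452, -0.1374, 0.0668]
tcp_rot: [0.0, 0.707, 0.707, -0.0]
ft_force: [0.8, -0.3, 0.1]
gripper_width: 1.004
finger_force: 0.0
```

Request:
{"method": "send_rows", "body": {
  "steps": [
    [0, 0, 0, 0, 0, 0],
    [0, 0, 0, 0, 0, 0],
    [0, 0, 0, 0, 0, 0],
    [0, 0, 0, 0, 0, 0],
    [0, 0, 0, 0, 0, 0]
  ],
  "gripper": 1
}}

```text
time_s: 28.25
tcp_pos: [0.645, -0.1372, 0.0667]
tcp_rot: [0.0, 0.707, 0.707, 0.0]
ft_force: [0.6, 0.6, 0.5]
gripper_width: 0.48
finger_force: 0.0
```

Request:
{"method": "send_rows", "body": {
  "steps": [
    [0, 0, 0, 0, 0, 0],
    [0, 0, 0, 0, 0, 0],
    [0, 0, 0, 0, 0, 0],
    [0, 0, 0, 0, 0, 0]
  ]
}}

```text
time_s: 28.75
tcp_pos: [0.6452, -0.1372, 0.0666]
tcp_rot: [0.0, 0.707, 0.707, 0.0]
ft_force: [1.9, 0.3, -1.1]
gripper_width: 0.32
finger_force: 30.0
```

Gripped at 29.4 mm with almost no side force, so I draw it slowly straight up.

Request:
{"method": "send_rows", "body": {
  "steps": [
    [0, 0, -0.1, 0, 0, 0],
    [0, 0, -0.15, 0, 0, 0],
    [0, 0, -0.15, 0, 0, 0],
    [0, 0, -0.15, 0, 0, 0],
    [0, 0, -0.15, 0, 0, 0]
  ]
}}

```text
time_s: 29.38
tcp_pos: [0.6448, -0.1372, 0.138]
tcp_rot: [-0.0, 0.707, 0.707, 0.0]
ft_force: [0.2, -1.0, -0.9]
gripper_width: 0.32
finger_force: 30.0
```

Request:
{"method": "send_rows", "body": {
  "steps": [
    [0, 0, -0.2, 0, 0, 0],
    [0, 0, -0.2, 0, 0, 0],
    [0, 0, -0.2, 0, 0, 0],
    [0, 0, 0, 0, 0, 0]
  ]
}}

```text
time_s: 29.88
tcp_pos: [0.6461, -0.1375, 0.1989]
tcp_rot: [0.001, 0.707, 0.707, 0.001]
ft_force: [0.2, 0.0, -2.0]
gripper_width: 0.32
finger_force: 30.0
```

Request:
{"method": "send_rows", "body": {
  "steps": [
    [-0.23, -0.46, 0, 0, 0, 0],
    [-0.23, -0.46, 0, 0, 0, 0],
    [-0.23, -0.46, 0, 0, 0, 0],
    [-0.23, -0.46, 0, 0, 0, 0],
    [0, 0, 0, 0, 0, 0]
  ]
}}

```text
time_s: 30.5
tcp_pos: [0.4573, -0.231, 0.1964]
tcp_rot: [-0.001, 0.709, 0.705, 0.0]
ft_force: [1.1, -0.3, -1.4]
gripper_width: 0.32
finger_force: 30.0
```

Request:
{"method": "send_rows", "body": {
  "steps": [
    [0, 0, 0, 0, 0, 0],
    [0, 0, 0.4, 0, 0, 0],
    [0, 0, 0.4, 0, 0, 0],
    [0, 0, 0.25, 0, 0, 0],
    [0, 0, 0, 0, 0, 0]
  ]
}}

```text
time_s: 31.12
tcp_pos: [0.4606, -0.2279, 0.0896]
tcp_rot: [-0.002, 0.706, 0.708, -0.001]
ft_force: [0.3, -0.0, -1.3]
gripper_width: 0.321
finger_force: 30.0
```

```bash
python3 -c "
from fit import *
print(manip.sense()['tcp_pos'])
cv2.imwrite('pics/s5.png',manip.camera('scene'))
"
```

```text
[ 0.46062966 -0.22791544  0.08960184]
```

View pics/s5.png

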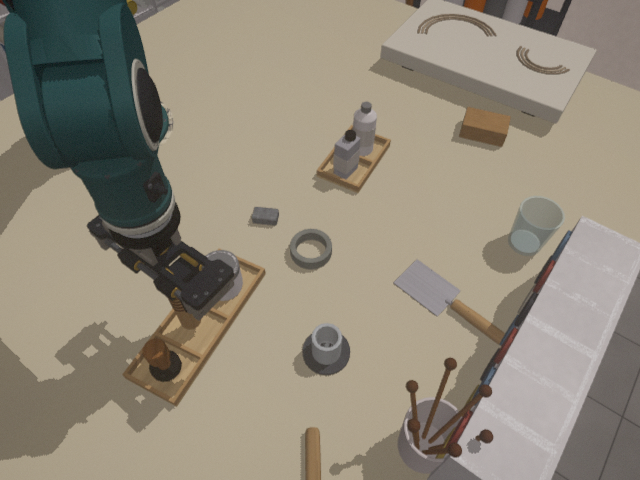

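The picture shows the roller over the middle compartment (~185,310), the sleeve empty, and the tin and bottle standing in the short tray. I lower the last 24 mm.

Request:
{"method": "send_rows", "body": {
  "steps": [
    [0, 0, 0.1, 0, 0, 0],
    [0, 0, 0.1, 0, 0, 0],
    [0, 0, 0, 0, 0, 0],
    [0, 0, 0, 0, 0, 0]
  ]
}}

```text
time_s: 31.68
tcp_pos: [0.4612, -0.2293, 0.0718]
tcp_rot: [0.0, 0.707, 0.707, 0.0]
ft_force: [-0.0, 0.1, -0.1]
gripper_width: 0.317
finger_force: 30.0
```

Request:
{"method": "send_rows", "body": {
  "steps": [
    [0, 0, 0.02, 0, 0, 0],
    [0, 0, 0.02, 0, 0, 0],
    [0, 0, 0, 0, 0, 0],
    [0, 0, 0, 0, 0, 0]
  ]
}}

```text
time_s: 32.17
tcp_pos: [0.461, -0.2292, 0.0676]
tcp_rot: [0.0, 0.707, 0.707, 0.0]
ft_force: [-0.5, -0.1, -0.1]
gripper_width: 0.319
finger_force: 30.0
```

Request:
{"method": "send_rows", "body": {
  "steps": [
    [0, 0, 0, 0, 0, 0],
    [0, 0, 0, 0, 0, 0],
    [0, 0, 0, 0, 0, 0]
  ],
  "gripper": 0.3
}}

```text
time_s: 32.55
tcp_pos: [0.4611, -0.2292, 0.0677]
tcp_rot: [0.0, 0.707, 0.707, 0.0]
ft_force: [-0.2, -0.5, -0.2]
gripper_width: 0.622
finger_force: 0.0
```

Request:
{"method": "send_rows", "body": {
  "steps": [
    [0, 0, -0.3, 0, 0, 0],
    [0, 0, -0.4, 0, 0, 0],
    [0, 0, -0.5, 0, 0, 0],
    [0.5, 0.2, 0, 0, 0, 0],
    [0.5, 0.2, 0, 0, 0, 0]
  ]
}}

```text
time_s: 33.17
tcp_pos: [0.5018, -0.1284, 0.1886]
tcp_rot: [0.001, 0.708, 0.706, 0.001]
ft_force: [0.6, 0.4, -1.1]
gripper_width: 0.701
finger_force: 0.0
```

Request:
{"method": "send_rows", "body": {
  "steps": [
    [0.5, 0.2, -0.2, 0, 0, 0],
    [0.5, 0.2, -0.2, 0, 0, 0],
    [0, 0, 0, 0, 0, 0],
    [0, 0, 0, 0, 0, 0]
  ]
}}

```text
time_s: 33.67
tcp_pos: [0.5405, -0.0298, 0.2273]
tcp_rot: [-0.0, 0.707, 0.707, -0.0]
ft_force: [0.4, -0.3, -0.0]
gripper_width: 0.701
finger_force: 0.0
```

```bash
python3 -c "
from fit import *
M['roller']=[cyl(.015,.0,.1)]
off=.005
cv2.imwrite('pics/s6.png',manip.camera('scene'))
T={'tub':('long',.4588,-.2168,.172),'roller':('long',.4588,-.2168,.172),'stamp':('long',.4588,-.2168,.172),'bottle':('short',.4505,.2203,.133),'tin':('short',.4505,.2203,.133)}
G={'tub':(.4466,-.146),'roller':(.4612,-.2298),'stamp':(.4734,-.2998),'bottle':(.4458,.2555),'tin':(.4552,.185,0)}
for n in M: M[n]=[P+[0,0,off] for P in M[n]]
for n,g in G.items():
    r=manip.cut_out('scene',n)
    if r:
        x,e=fit(n,g,{'scene':np.array(r[0]['region'])},len(g)==3);t=T[n];d=x[:2]-t[1:3];c,s=np.cos(t[3]),np.sin(t[3])
        print(n,e,x,'local',round(c*d[0]+s*d[1],4),round(-s*d[0]+c*d[1],4))
"
```

```text
tub 0.063 [ 0.4431 -0.1453] local -0.0032 0.0731
roller 0.126 [ 0.4592 -0.2307] local -0.002 -0.0138
stamp 0.111 [ 0.4736 -0.2992] local 0.0005 -0.0837
tin 0.838 [0.4713 0.1688 0.577 ] local 0.0138 -0.0538
```

View pics/s6.png

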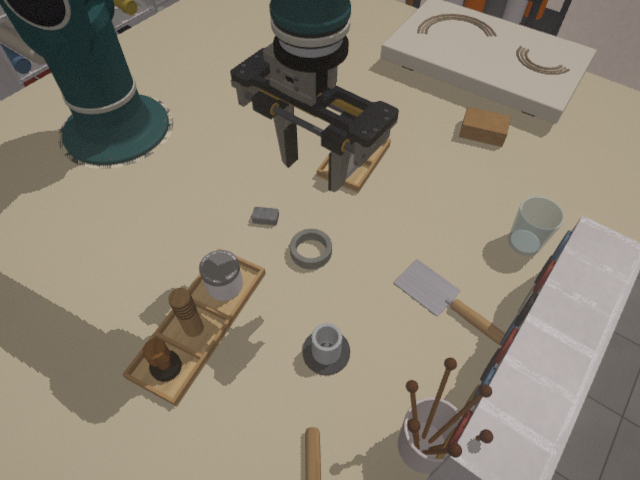

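The three long-tray items stand upright near their compartment centres: tub (220,275), roller (187,312), stamp (160,357). The bottle and tin were seen standing in the short tray in the previous picture, and the arm is clear.

```bash
python3 -c "
from station import manip
print(manip.job_done())"
```

```text
the job is handed in; nothing more can be done
None
```

I placed all five items upright in their compartments (tub, roller and stamp in the long tray, bottle and tin in the short tray) and handed the job in at about 34 s; the judge returned no verdict, and the short tray was hidden in the last picture, so it was last seen just before the final placement.

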